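# Sweep loose screw caps into the collecting tray

## Robot

A 7-joint arm with a two-finger parallel gripper is mounted at the origin on the work surface. World frame = base frame: x ahead of the robot, y to its left, z up, the work surface at z = 0. Lengths are in m, angles in rad, forces in N, time in s.
With the tool pointing down it reaches from about 0.35 to 0.9 m from the base axis. Payload 19.9 kg.
Tool frame: the origin (TCP) lies between the finger pads; the fingertips stand 19 mm ahead of it and the grasp point (between the pads) is the TCP; z points along the fingers, y is the direction in which the jaws open and shut (so a half turn about z gives the same grasp; the last joint's range is limited). The gripper opens to 94 mm and grips with 3 to 60 N. Pads are 16 mm wide; open, the fingers measure 119 mm over their backs; the gripper's body (75 mm by 177 mm) begins 78 mm behind the grasp point.
Start: joints at [-1.196, 0.417, -0.01, 1.614, 0.005, 1.111, -0.053], TCP at [0.252, 0.572, 0.224] pointing down, gripper open.
Joint ranges: [-2.81, 2.81], [-0.39, 2.02], [-1.27, 1.25], [0.06, 2.57], [-1.19, 4.33], [0.19, 2], [-2.82, 2.82]. Speed limits (rad/s): [1.89, 1.89, 2.39, 2.39, 3.01, 3.01, 3.01].

## Interface

Orientations are given as a rotation vector (axis times angle).
In Python, from cell import sense, snapshot, camera_info, hand_in gives the robot as it stands.
- The arm moves only by the shell command python3 -m handwheel 'ROWS'. ROWS is JSON, a list of rows, each a list of 3 entries, a list of its own where there are three numbers: the opening in per cent of the stroke, from 0 (shut) to 100 (fully open), then the shift along the tool's x, y, z in m, then the turn about the tool's z in rad. A call has 1 to 12 rows; each row shifts and turns the commanded pose from where the row before left it, along the tool's axes as they then stand; what a row does not reach is not made up. A row lasts 1/10 s, in which the tool goes at most 50 mm and 8.59 degrees, less where a joint would pass 70% of its speed; a pose out of reach is approached as far as the arm can. A call with a gripper value outside its range is refused whole. The fingers move at their own pace and stop on an object; the grip force is fixed at half the most. Time passes only in rows, so rows that do not move let the fingers close. It gives the time, the measured TCP pose, the force and the opening at its end, in the units of the state.
- sense(): the state, without advancing time (a new reading comes with each control period).
- snapshot(name): name is "scene" or "side" or "wrist"; returns (picture, depth): 400x640x3 uint8, red, green, blue; 400x640 float32, m along the optical axis (not along the pixel's ray), 0 where there is no reading.
- camera_info(name): a dict with "fx", "fy", "cx", "cy" (pixels), "R" (3x3) and "t" (3): a world point X has camera coordinates R X + t. Camera axes: x right, y down, z forward; pixel columns grow to the right and rows downward; lengths in m; the calibration is good to about 2 mm. A picture is of the moment at which its call begins: read the wrist's pose just before it. camera_info takes no time and is no camera call; for the wrist camera it gives the pose at the moment of the call.
- hand_in(): hands the job in, once; it reports no verdict.
The state is a dict: "time": time; "qpos": joint angles; "qvel": joint speeds; "tau": joint torques, N m; "eef_pos": TCP position; "tcp_rot": TCP orientation; "wrist_force": force on the tool from outside, world axes, zero at the start; "moment": the same for the moment, N m; "finger_gap": finger opening in m.
Only numpy, scipy, OpenCV 4.12 (cv2) and the standard library are available. Lean on these libraries where they do the work, as an engineer would, in place of code of your own. Each camera call takes 0.05 s, during which the arm holds its last target. There are 200 camera calls.

## Task

Clear the bench: push the three loose screw caps across it with the fingertips, in through the open front of the low steel tray, until all three lie flat on its floor, fully inside. Only slide them, never pick them up, and leave the standing vials and everything else where they are.

Things in the scene. Friction and masses are not known exactly. Their poses are not given: they have to be found in the camera images.
- cap_a: one of three alike loose white ribbed screw caps, a plain disc 38 mm in diameter and 20 mm high, about 25 g, a grey round inlay on top, lying flat on the bench, closed side up, on nothing else. Origin: centre of its underside; z up. It slides when pushed and has to be slid into the tray.
- cap_b: one of three alike loose white ribbed screw caps, a plain disc 38 mm in diameter and 20 mm high, about 25 g, a grey round inlay on top, lying flat on the bench, closed side up, on nothing else. Origin: centre of its underside; z up. It slides when pushed and has to be slid into the tray.
- cap_c: one of three alike loose white ribbed screw caps, a plain disc 38 mm in diameter and 20 mm high, about 25 g, a grey round inlay on top, lying flat on the bench, closed side up, on nothing else. Origin: centre of its underside; z up. It slides when pushed and has to be slid into the tray.
- tray: low steel tray with an open front, fixed to the bench at the robot's right. Origin: at bench height under the middle of its floor; its y axis points out through the open front (roughly world +y), x across. Floor 2.5 mm above the bench, x -85 to 85 mm, y -60 (back wall) to +60 mm (open front). Side and back walls 3 mm thick, 30 mm high. Behind it a flat grip to y = -123 mm, 20 mm high.
- tray_mouth (a point): middle of the tray's open front edge, where its floor begins (60 mm along the tray's y from its origin, 2.5 mm up); axes as the tray's. From there a full-width ramp, 20 mm long, falls outward to the bench; caps slide up it.
- vial_a: a small amber glass vial with a screw cap, standing on the bench among the loose caps, 28 mm in diameter, 55 mm high, 60 g. Origin: centre of its underside. Leave it alone.
- vial_b: a small amber glass vial with a screw cap, standing on the bench among the loose caps, 28 mm in diameter, 55 mm high, 60 g. Origin: centre of its underside. Leave it alone.
- vial_c: a small amber glass vial with a screw cap, standing on the bench among the loose caps, 28 mm in diameter, 55 mm high, 60 g. Origin: centre of its underside. Leave it alone.
- dish: closed clear culture dish, 90 mm in diameter, 15 mm high, far side of the bench. Origin: centre of its underside. Leave it alone.
- bottle: reagent bottle, 68 mm in diameter, 130 mm high, standing at the left. Origin: centre of its underside. Leave it alone.
- beaker: glass beaker, 68 mm in diameter, 85 mm high, standing at the right, near the robot. Origin: centre of its underside. Leave it alone.
- tipbox: white box of yellow pipette tips, 85 mm (its x) by 120 mm (its y), 59 mm high, far side of the bench. Origin: centre of its underside. Leave it alone.

How it is judged:
By the outcome, as a careful person would: the job done as asked, in the order asked, and still so for the second after the job is handed in, with the robot touching nothing.
It also fails if it takes over 67 s, if anything falls off the work surface, if the arm or the gripper's body presses on something with over 40 N, if the wrist force passes 120 N, or if a joint passes its speed limit or range.

## Working session

There is one attempt and no reset: what is moved stays moved. The work goes in short steps, Python scripts to look and compute and a shell command to move; the robot and the scene stay as the last step left them, time stands still between calls to the robot, and variables do not carry over. Pictures are saved under pics/ and viewed, about 8 in all and at most 12, crops included, and the job is handed in when it is done.

```bash
mkdir -p pics; python3 - <<'E'
from cell import *
import cv2,numpy as np
s=sense();print(s)
for n in("scene","side"):
    p,d=snapshot(n);cv2.imwrite(f"pics/{n}0.png",p[:,:,::-1]);np.save(f"pics/{n}0.npy",d)
    c=camera_info(n);print(n,c)
E
```

```text
{'time': 0.0, 'qpos': array([-1.19647865,  0.41793976, -0.01027482,  1.61421887,  0.00467439,
        1.11070491, -0.05296059]), 'qvel': array([ 0.0016271 , -0.00106914, -0.00076433,  0.0031144 , -0.00130388,
        0.00100123, -0.00068312]), 'tau': array([-1.05099014e-03, -8.51236582e+01,  6.38595521e-01, -4.25997663e+01,
       -4.87980712e-02,  1.86234608e-02,  1.36060771e-04]), 'eef_pos': array([0.25232809, 0.57138512, 0.22382797]), 'tcp_rot': array([-6.48416295e-01, -3.07376703e+00,  1.93892693e-03]), 'wrist_force': array([-0.49007944, -0.13486469, -0.16608681]), 'moment': array([-0.02951949, -0.00237376, -0.03071105]), 'finger_gap': 0.09384101059787452}
scene {'fx': 496.43707996357114, 'fy': 496.43707996357114, 'cx': 324.30526438095484, 'cy': 197.24009617277756, 'R': array([[-0.53416882,  0.84537174,  0.00320631],
       [ 0.69196162,  0.43940542, -0.57281061],
       [-0.48564677, -0.30375893, -0.81968148]]), 't': array([ 0.29785394, -0.37850056,  2.16194677])}
side {'fx': 499.6764888151943, 'fy': 499.6764888151943, 'cx': 318.1500155442438, 'cy': 199.40822893075986, 'R': array([[-0.94766385, -0.31926382,  0.00195973],
       [-0.1766148 ,  0.51910865, -0.83626158],
       [ 0.26597075, -0.79284099, -0.54832721]]), 't': array([0.53553047, 0.14833397, 1.4275426 ])}
```

View pics/scene0.png

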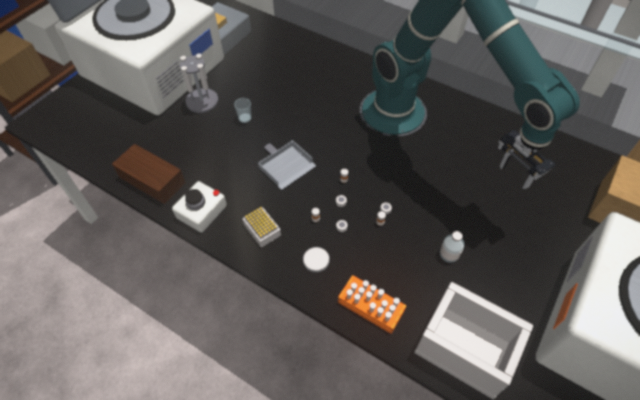

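View pics/side0.png

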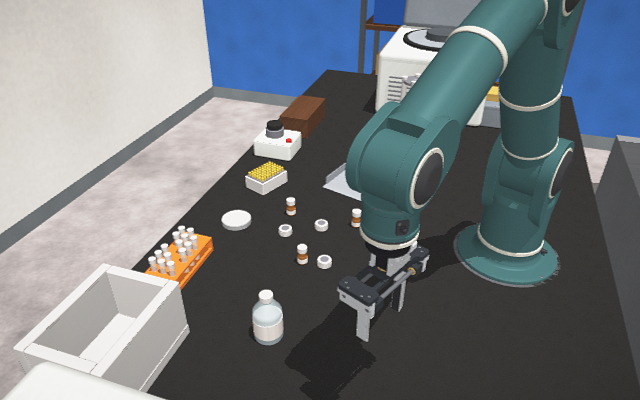

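```bash
python3 - <<'E'
import cv2
a=cv2.imread("pics/scene0.png")[130:250,250:410];cv2.imwrite("pics/c1.png",cv2.resize(a,(800,600),interpolation=cv2.INTER_CUBIC))
a=cv2.imread("pics/side0.png")[160:280,220:380];cv2.imwrite("pics/c2.png",cv2.resize(a,(800,600),interpolation=cv2.INTER_CUBIC))
E
```

```text
(no output)
```

View pics/c1.png

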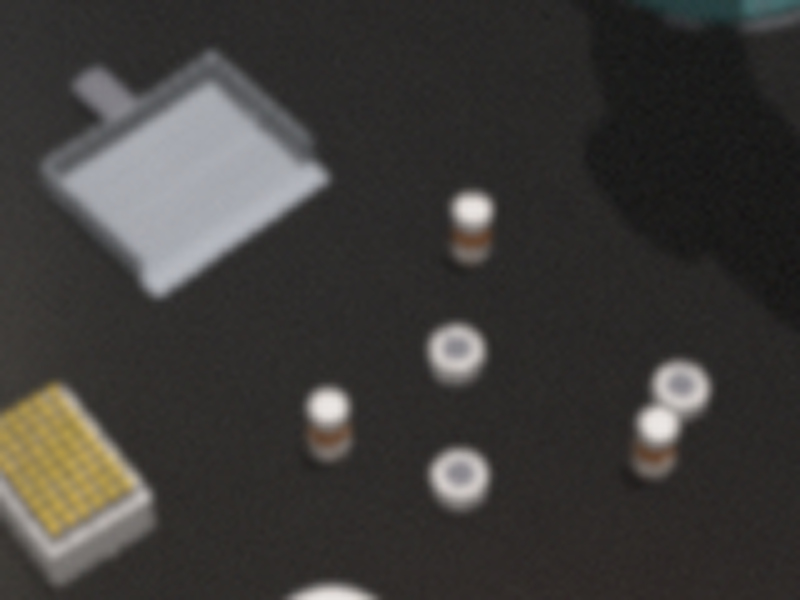

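View pics/c2.png

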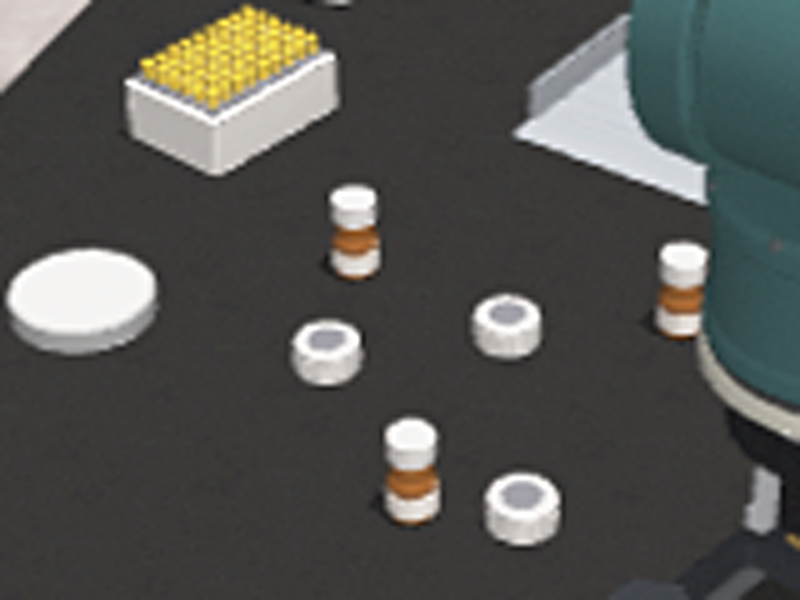

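```bash
cat > h.py <<'E'
import numpy as np
from cell import camera_info
def proj(n,u,v,z,crop=None):
    c=camera_info(n)
    if crop: u,v=crop[0]+(u+.5)/5-.5,crop[1]+(v+.5)/5-.5
    R,t=np.array(c["R"]),np.array(c["t"])
    d=R.T@np.array([(u-c["cx"])/c["fx"],(v-c["cy"])/c["fy"],1]);o=-R.T@t
    return np.round((o+d*(z-o[2])/d[2])[:2],4)
E
python3 - <<'E'
from h import *
S=[("capA",457,348,.02),("capB",460,473,.02),("capC",681,384,.02),("v near tray r",472,204,.055),("v far",328,401,.055),("v left",658,420,.055),
("ramp r",330,180,0),("ramp l",158,299,0),("back r",212,50,.03),("back l",42,165,.03),("fr wall r",312,140,.03),("fr wall l",140,268,.03),("tip",150,500,.045)]
for n,u,v,z in S: print(n,proj("scene",u,v,z,(250,130)))
print()
for n,u,v,z in [("capA",507,313,.02),("capB",326,340,.02),("capC",522,494,.02),("v r",683,252,.055),("v far",354,193,.055),("v left",411,430,.055),("ramp l",515,133,0),("tip near",216,172,0),("tip r",338,108,0)]: print(n,proj("side",u,v,z,(220,160)))
E
```

```text
capA [0.5358 0.0604]
capB [0.6292 0.1195]
capC [0.4743 0.2182]
v near tray r [0.4362 0.0123]
v far [0.6472 0.0174]
v left [0.5335 0.2271]
ramp r [ 0.4382 -0.1166]
ramp l [ 0.608 -0.165]
back r [ 0.3961 -0.2579]
back l [ 0.5671 -0.3028]
fr wall r [ 0.4318 -0.1374]
fr wall l [ 0.6081 -0.1792]
tip [ 0.78   -0.0472]

capA [0.5354 0.0613]
capB [0.6288 0.122 ]
capC [0.4744 0.2192]
v r [0.4397 0.0139]
v far [0.6507 0.017 ]
v left [0.5356 0.2272]
ramp l [ 0.6053 -0.1674]
tip near [ 0.78   -0.0554]
tip r [ 0.733  -0.1591]
```

```bash
cat >> h.py <<'E'
from scipy.spatial.transform import Rotation as Ro
O=np.array([.500,-.218]);Y=np.array([.268,.9634]);X=np.array([.9634,-.268])
def go(tx,ty,hd,z):
    "tray-frame mm target, world heading of tool x (deg): needed shift in the tool axes as they will stand after the turn"
    from cell import sense
    s=sense();R=Ro.from_rotvec(s["tcp_rot"]).as_matrix()
    h=np.degrees(np.arctan2(R[1,0],R[0,0]));p=s["eef_pos"]
    d=p[:2]-O;print("t",round(s["time"],2),"tray mm",np.round([d@X*1e3,d@Y*1e3],1),"z",p[2].round(4),"hd",h.round(1),"F",s["wrist_force"].round(1),"gap",round(s["finger_gap"],4),"tilt",R[:2,2].round(3),"q7",s["qpos"][6].round(2))
    w=O+X*tx/1e3+Y*ty/1e3-p[:2];a=np.radians(hd);dz=p[2]-z
    turn=-np.radians((hd-h+180)%360-180)
    print("turn",turn.round(3),"shift after turn",np.round([w@[np.cos(a),np.sin(a)],w@[np.sin(a),-np.cos(a)],dz],4),
     "shift before",np.round(list(R[:2,:2].T@w)+[dz],4))
E
python3 - <<'E'
from h import *
print(proj("scene",452,250,.03)-O,proj("scene",452,258,0))
E
python3 -m handwheel '[[21,[-0.038,-0.026,0.006],0],[21,[-0.038,-0.026,0.006],0],[21,[-0.038,-0.026,0.006],0],[21,[-0.038,-0.026,0.006],0],[21,[-0.038,-0.026,0.006],0],[21,[-0.038,-0.026,0.006],0],[21,[-0.038,-0.026,0.006],0],[21,[-0.038,-0.026,0.006],0],[21,[-0.038,-0.026,0.006],0],[21,[-0.038,-0.026,0.006],0],[21,[-0.038,-0.026,0.006],0],[21,[-0.038,-0.026,0.006],0]]'
python3 -c "from h import *;go(-40.5,318,74.4,.12)"
```

```text
[0.0188 0.7206] [0.5296 0.5143]
time: 1.3
eef_pos: [0.5442, 0.1004, 0.1522]
tcp_rot: [-0.648, -3.074, 0.0]
wrist_force: [0.5, 0.7, 0.2]
finger_gap: 0.0195
t 1.3 tray mm [-42.8 318.6] z 0.1522 hd 156.2 F [0.5 0.7 0.2] gap 0.0195 tilt [-0. -0.] q7 1.01
turn 1.427 shift after turn [-0.0006  0.0023  0.0322] shift before [-0.0024 -0.0003  0.0322]
```

```bash
python3 -m handwheel '[[21,[0,0,0],0.143],[21,[0,0,0],0.143],[21,[0,0,0],0.143],[21,[0,0,0],0.143],[21,[0,0,0],0.143],[21,[0,0,0],0.143],[21,[0,0,0],0.143],[21,[0,0,0],0.143],[21,[0,0,0],0.143],[21,[0,0,0],0.143],[21,[0,0,0],0],[21,[0,0,0],0]]'
python3 -c "
from h import *;from cell import *;import cv2
go(-40.5,318,74.4,.026)
p,d=snapshot('wrist');cv2.imwrite('pics/w1.png',p[:,:,::-1])"
```

```text
time: 2.5
eef_pos: [0.5434, 0.1023, 0.1523]
tcp_rot: [2.5, 1.902, -0.001]
wrist_force: [0.1, -1.1, 0.3]
finger_gap: 0.0195
t 2.5 tray mm [-44.  320.2] z 0.1523 hd 74.5 F [ 0.1 -1.1  0.3] gap 0.0195 tilt [-0. -0.] q7 -0.29
turn 0.002 shift after turn [-0.0022  0.0035  0.1263] shift before [-0.0022  0.0035  0.1263]
```

View pics/w1.png

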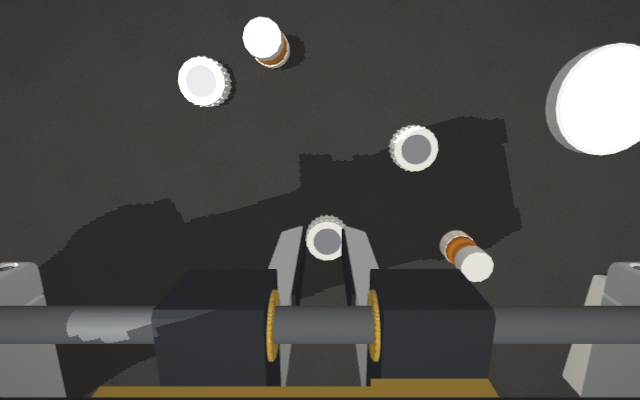

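The wrist view shows cap A at (327,240) between the fingers, B at (416,149), C at (205,80), vials at (476,265) and (265,38) (tops).

```bash
python3 -c "
from h import *
for n,u,v,z in [('A',327,241,.02),('B',417,149,.02),('C',203,81,.02),('V2',477,264,.055),('V3',263,37,.055)]:
    w=proj('wrist',u,v,z);print(n,w,((w-O)@X*1e3).round(1),((w-O)@Y*1e3).round(1))"
```

```text
A [0.5352 0.0593] -40.4 276.6
B [0.6298 0.1185] 34.9 359.0
C [0.4756 0.2176] -140.2 413.1
V2 [0.6495 0.0213] 79.9 270.6
V3 [0.5356 0.2279] -85.2 439.1
```

```bash
python3 -m handwheel '[[21,[0,0.0035,0.03],0],[21,[0,0,0.03],0],[21,[0,0,0.03],0],[21,[0,0,0.025],0],[21,[0,0,0.011],0],[21,[0,0,0],0],[21,[-0.01,0,0],0],[21,[-0.01,0,0],0],[21,[-0.01,0,0],0],[21,[-0.015,0,0],0],[21,[-0.015,0,0],0],[21,[-0.015,0,0],0]]'
python3 -c "from h import *;go(-40.5,0,74.4,.026)"
```

```text
time: 3.75
eef_pos: [0.5262, 0.0274, 0.0267]
tcp_rot: [2.505, 1.895, 0.0]
wrist_force: [-0.2, -0.1, 0.1]
finger_gap: 0.0199
t 3.75 tray mm [-40.5 243.5] z 0.0267 hd 74.2 F [-0.2 -0.1  0.1] gap 0.0199 tilt [ 0. -0.] q7 -0.05
turn -0.003 shift after turn [-0.2435  0.0003  0.0007] shift before [-0.2435  0.0011  0.0007]
```

```bash
python3 -m handwheel '[[21,[-0.015,0,0],0],[21,[-0.015,0,0],0],[21,[-0.015,0,0],0],[21,[-0.015,0,0],0],[21,[-0.015,0,0],0],[21,[-0.012,0,0],0],[21,[-0.01,0,0],0],[21,[-0.01,0,0],0],[21,[-0.01,0,0],0],[21,[-0.01,0,0],0],[21,[-0.01,0,0],0],[21,[-0.01,0,0],0]]'
python3 -c "from h import *;go(-40.5,0,74.4,.026)"
python3 -m handwheel '[[21,[-0.012,0,0],0],[21,[-0.012,0,0],0],[21,[-0.012,0,0],0],[21,[-0.012,0,0],0],[21,[-0.012,0,0],0],[21,[-0.012,0,0],0],[21,[-0.01,0,0],0],[21,[-0.007,0,0],0],[21,[-0.005,0,0],0],[21,[0,0,0],0]]'
python3 -c "
from h import *;from cell import *;import cv2
go(-40.5,0,74.4,.026)
p,d=snapshot('scene');cv2.imwrite('pics/s2.png',cv2.resize(p[130:250,250:410,::-1],(800,600),interpolation=cv2.INTER_CUBIC))"
```

```text
time: 4.95
eef_pos: [0.4864, -0.1132, 0.0265]
tcp_rot: [2.505, 1.896, -0.0]
wrist_force: [-0.3, 0.3, 0.5]
finger_gap: 0.0199
t 4.95 tray mm [-41.2  97.3] z 0.0265 hd 74.3 F [-0.3  0.3  0.5] gap 0.0199 tilt [-0. -0.] q7 0.23
turn -0.003 shift after turn [-0.0973  0.0007  0.0005] shift before [-0.0973  0.001   0.0005]
time: 5.95
eef_pos: [0.461, -0.2035, 0.0265]
tcp_rot: [2.505, 1.895, -0.0]
wrist_force: [-0.3, 0.4, 0.3]
finger_gap: 0.0198
t 5.95 tray mm [-41.5   3.5] z 0.0265 hd 74.2 F [-0.3  0.4  0.3] gap 0.0198 tilt [ 0. -0.] q7 0.41
turn -0.003 shift after turn [-0.0035  0.001   0.0005] shift before [-0.0035  0.001   0.0005]
```

View pics/s2.png

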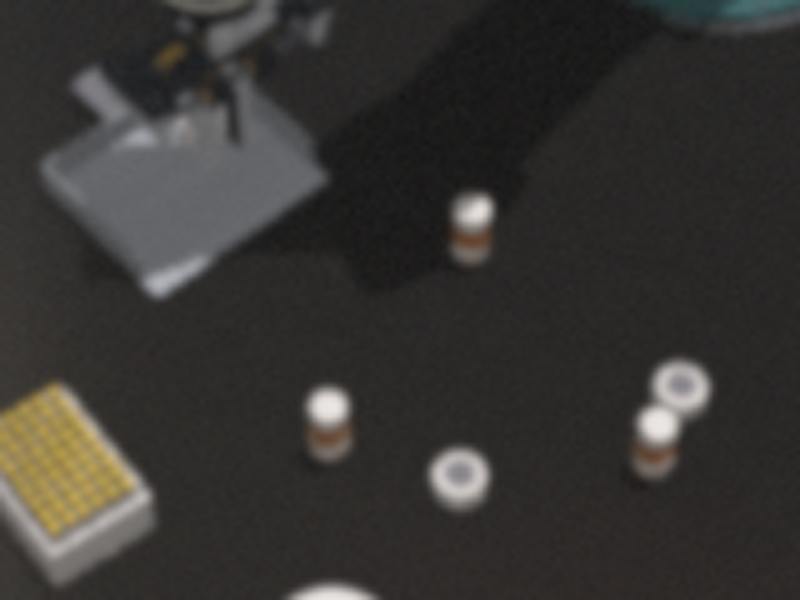

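```bash
python3 -m handwheel '[[21,[0.01,0,0],0],[21,[0.015,0,-0.01],0],[21,[0.01,0,-0.045],0],[21,[0.035,0.005,-0.03],0],[21,[0.045,0.01,0],0],[21,[0.045,0.01,0],0],[21,[0.045,0.01,0],0],[21,[0.045,0.01,0],0],[21,[0.045,0.01,0],0],[21,[0.045,0.01,0],0],[21,[0.045,0.01,0],0],[21,[0,0,0],0]]'
python3 -c "
from h import *;from cell import *;import cv2
go(34,400,74.4,.0265)
p,d=snapshot('scene');cv2.imwrite('pics/s3.png',cv2.resize(p[130:250,250:410,::-1],(800,600),interpolation=cv2.INTER_CUBIC))"
```

```text
time: 7.2
eef_pos: [0.6384, 0.1558, 0.1106]
tcp_rot: [-2.495, -1.905, -0.002]
wrist_force: [-0.8, -0.5, -0.9]
finger_gap: 0.0196
t 7.2 tray mm [ 33.1 397.2] z 0.1106 hd 74.7 F [-0.8 -0.5 -0.9] gap 0.0196 tilt [-0.     0.002] q7 -0.32
turn 0.006 shift after turn [0.0028 0.0009 0.0841] shift before [0.0028 0.0009 0.0841]
```

View pics/s3.png

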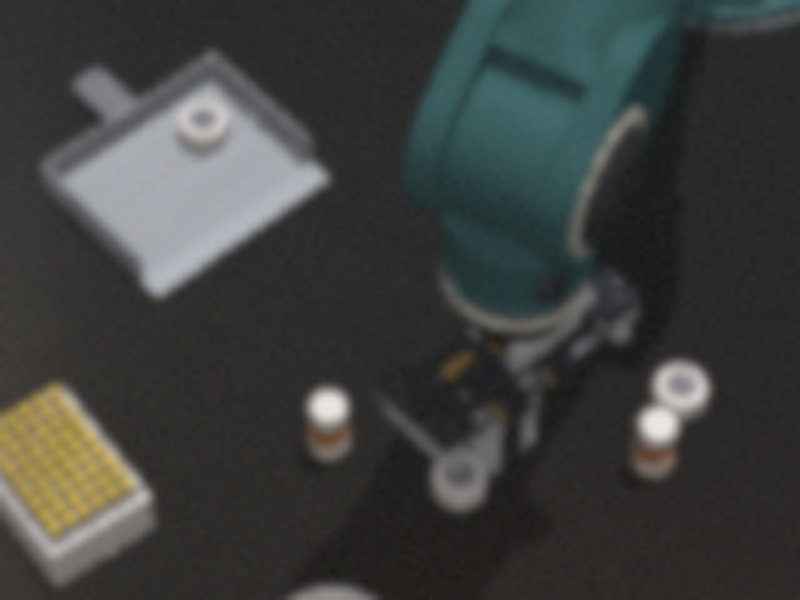

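```bash
python3 -m handwheel '[[21,[0.004,0.001,0.03],0.006],[21,[0,0,0.03],0],[21,[0,0,0.017],0],[21,[0,0,0.007],0],[21,[-0.01,0,0],0],[21,[-0.01,0,0],0],[21,[-0.01,0,0],0],[21,[-0.01,-0.001,0],0],[21,[-0.015,-0.001,0],0],[21,[-0.015,-0.001,0],0],[21,[-0.015,-0.001,0],0],[21,[-0.015,-0.001,0],0]]'
python3 -c "from h import *;go(28,-1,74.4,.0265)"
python3 -m handwheel '[[21,[-0.015,-0.001,0],0],[21,[-0.015,0,0],0],[21,[-0.015,0,0],0],[21,[-0.015,0,0],0],[21,[-0.015,0,0],0],[21,[-0.015,0,0],0],[21,[-0.015,0,0],0],[21,[-0.015,0,0],0],[21,[-0.015,0,0],0],[21,[-0.015,0,0],0],[21,[-0.015,0,0],0],[21,[-0.012,0,0],0]]'
python3 -c "from h import *;go(28,-1,74.4,.0265)"
```

```text
time: 8.45
eef_pos: [0.6069, 0.0546, 0.0276]
tcp_rot: [2.511, 1.888, 0.0]
wrist_force: [-0.3, -0.6, 0.5]
finger_gap: 0.0198
t 8.45 tray mm [ 29.9 291.3] z 0.0276 hd 73.9 F [-0.3 -0.6  0.5] gap 0.0198 tilt [ 0. -0.] q7 -0.14
turn -0.009 shift after turn [-0.2923 -0.0016  0.0011] shift before [-0.2923  0.001   0.0011]
time: 9.65
eef_pos: [0.5568, -0.1152, 0.0275]
tcp_rot: [2.511, 1.888, -0.0]
wrist_force: [0.9, 0.6, 0.1]
finger_gap: 0.0198
t 9.65 tray mm [ 27.2 114.3] z 0.0275 hd 73.9 F [0.9 0.6 0.1] gap 0.0198 tilt [-0. -0.] q7 0.16
turn -0.009 shift after turn [-0.1153  0.0009  0.001 ] shift before [-0.1153  0.002   0.001 ]
```

```bash
python3 -m handwheel '[[21,[-0.012,0,0],0],[21,[-0.012,0,0],0],[21,[-0.012,0,0],0],[21,[-0.012,0,0],0],[21,[-0.012,0,0],0],[21,[-0.012,0,0],0],[21,[-0.012,0,0],0],[21,[-0.012,0,0],0],[21,[-0.01,0,0],0],[21,[-0.005,0,0],0],[21,[-0.003,0,0],0],[21,[0,0,0],0]]'
python3 -c "from h import *;go(28,-1,74.4,.0265)"
python3 -m handwheel '[[21,[0.01,0,0],0],[21,[0.015,0,-0.01],0],[21,[0.01,0,-0.045],0],[21,[0.02,0,-0.03],0],[21,[0.03,0,-0.01],0],[21,[0.03,0,0],-0.116],[21,[0.03,0,0],-0.116],[21,[0.03,0,0],-0.116],[21,[0,0,0],0]]'
python3 -c "from h import *;go(-155,453,93.8,.0265)"
```

```text
time: 10.85
eef_pos: [0.5257, -0.2234, 0.0275]
tcp_rot: [2.511, 1.888, -0.0]
wrist_force: [-0.3, 0.2, 0.3]
finger_gap: 0.0198
t 10.85 tray mm [26.2  1.7] z 0.0275 hd 73.9 F [-0.3  0.2  0.3] gap 0.0198 tilt [ 0. -0.] q7 0.36
turn -0.009 shift after turn [-0.0027  0.0018  0.001 ] shift before [-0.0027  0.0018  0.001 ]
time: 11.75
eef_pos: [0.5643, -0.0473, 0.1223]
tcp_rot: [-2.133, -2.305, -0.002]
wrist_force: [0.0, -0.8, -0.1]
finger_gap: 0.0196
t 11.75 tray mm [ 16.2 181.7] z 0.1223 hd 94.4 F [ 0.  -0.8 -0.1] gap 0.0196 tilt [-0.     0.002] q7 0.28
turn 0.011 shift after turn [ 0.3127 -0.0717  0.0958] shift before [ 0.3135 -0.0682  0.0958]
```

```bash
python3 -m handwheel '[[21,[0.039,-0.009,0],0.01],[21,[0.039,-0.009,0],0],[21,[0.039,-0.009,0],0],[21,[0.039,-0.009,0],0],[21,[0.039,-0.009,0],0],[21,[0.039,-0.009,0],0],[21,[0.039,-0.009,0],0],[21,[0.039,-0.009,0],0],[21,[0,0,0],0],[21,[0,0,0],0]]'
python3 -c "
from h import *;from cell import *;import cv2
go(-155,453,93.8,.0265)
p,d=snapshot('scene');cv2.imwrite('pics/s4.png',cv2.resize(p[130:250,250:410,::-1],(800,600),interpolation=cv2.INTER_CUBIC))"
```

```text
time: 12.75
eef_pos: [0.4734, 0.255, 0.1223]
tcp_rot: [-2.156, -2.285, 0.0]
wrist_force: [-0.7, -1.3, -0.5]
finger_gap: 0.0197
t 12.75 tray mm [-152.4  448.6] z 0.1223 hd 93.3 F [-0.7 -1.3 -0.5] gap 0.0197 tilt [-0. -0.] q7 -0.36
turn -0.008 shift after turn [ 0.005  -0.001   0.0958] shift before [ 0.005  -0.001   0.0958]
```

View pics/s4.png

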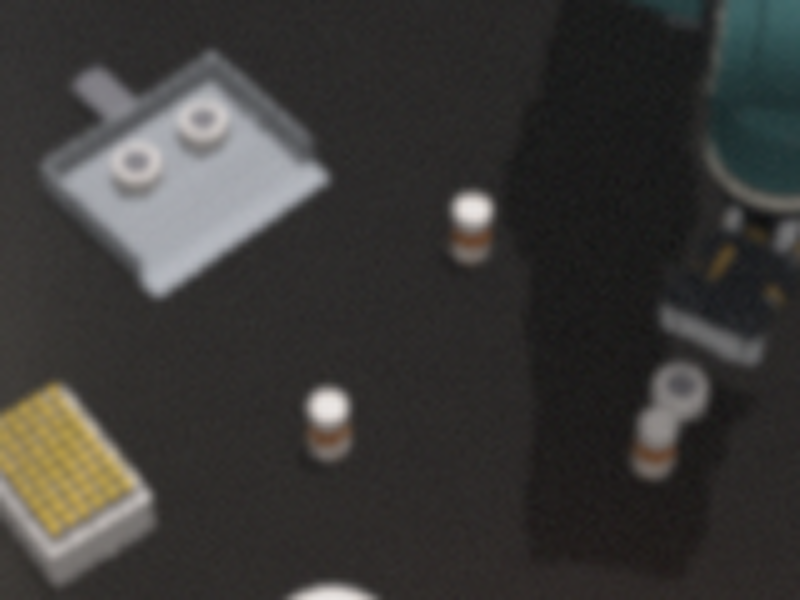

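```bash
python3 -m handwheel '[[21,[0.005,-0.001,0.03],-0.008],[21,[0,0,0.03],0],[21,[0,0,0.023],0],[21,[0,0,0.012],0],[21,[-0.01,0,0],0],[21,[-0.01,0,0],0],[21,[-0.01,0,0],0],[21,[-0.01,0,0],0],[21,[-0.015,0,0],0],[21,[-0.015,0,0],0],[21,[-0.015,0,0],0],[21,[-0.015,0,0],0]]'
python3 -c "from h import *;go(-8,35,93.8,.0265)"
python3 -m handwheel '[[21,[-0.015,0,0],0],[21,[-0.015,0,0],0],[21,[-0.015,0,0],0],[21,[-0.015,0,0],0],[21,[-0.015,0,0],0],[21,[-0.015,0,0],0],[21,[-0.015,0,0],0],[21,[-0.015,0,0],0],[21,[-0.015,0,0],0],[21,[-0.015,0,0],0],[21,[-0.015,0,0],0],[21,[-0.012,0,0],0]]'
python3 -c "from h import *;go(-8,35,93.8,.0265)"
```

```text
time: 14.0
eef_pos: [0.4792, 0.1578, 0.0275]
tcp_rot: [2.148, 2.292, -0.0]
wrist_force: [-0.6, -0.2, -0.5]
finger_gap: 0.0202
t 14.0 tray mm [-120.7  356.4] z 0.0275 hd 93.7 F [-0.6 -0.2 -0.5] gap 0.0202 tilt [ 0. -0.] q7 -0.13
turn -0.002 shift after turn [-3.406e-01 -1.000e-04  1.000e-03] shift before [-0.3406  0.0004  0.001 ]
time: 15.2
eef_pos: [0.4906, -0.0188, 0.0275]
tcp_rot: [2.149, 2.292, -0.0]
wrist_force: [0.5, -0.3, -0.9]
finger_gap: 0.0201
t 15.2 tray mm [-62.4 189.3] z 0.0275 hd 93.7 F [ 0.5 -0.3 -0.9] gap 0.0201 tilt [-0. -0.] q7 0.23
turn -0.002 shift after turn [-0.1637  0.0002  0.001 ] shift before [-0.1637  0.0005  0.001 ]
```

```bash
python3 -m handwheel '[[21,[-0.015,0,0],0],[21,[-0.015,0,0],0],[21,[-0.015,0,0],0],[21,[-0.013,0,0],0],[21,[-0.013,0,0],0],[21,[-0.013,0,0],0],[21,[-0.013,0,0],0],[21,[-0.013,0,0],0],[21,[-0.013,0,0],0],[21,[-0.013,0,0],0],[21,[-0.01,0,0],0],[21,[-0.008,0,0],0]]'
python3 -m handwheel '[[21,[-0.005,0,0],0],[21,[-0.004,0,0],0],[21,[0,0,0],0]]'
python3 -c "from h import *;go(-8,35,93.8,.0265)"
python3 -m handwheel '[[21,[0.01,0,0],0],[21,[0.015,0,-0.01],0],[21,[0.01,0,-0.045],0],[21,[0.03,0,-0.035],0],[21,[0.04,0,-0.02],0],[21,[0.045,0,0],0],[21,[0.045,0,0],0],[21,[0.045,0,0],0],[21,[0.045,0,0],0],[21,[0,0,0],0],[21,[0,0,0],0]]'
python3 -c "
from h import *;from cell import *;import cv2
go(0,400,93.8,.0265)
for n,x,y in (('scene',250,130),('side',300,130)):
  p,d=snapshot(n);cv2.imwrite(f'pics/{n}5.png',cv2.resize(p[y:y+120,x:x+160,::-1],(800,600),interpolation=cv2.INTER_CUBIC))"
```

```text
time: 16.4
eef_pos: [0.5007, -0.172, 0.0275]
tcp_rot: [2.148, 2.292, -0.0]
wrist_force: [0.8, -0.1, 0.1]
finger_gap: 0.0201
time: 16.7
eef_pos: [0.5012, -0.1803, 0.0275]
tcp_rot: [2.148, 2.292, -0.0]
wrist_force: [0.9, 0.6, -0.2]
finger_gap: 0.0198
t 16.7 tray mm [-8.9 36.7] z 0.0275 hd 93.7 F [ 0.9  0.6 -0.2] gap 0.0198 tilt [-0. -0.] q7 0.54
turn -0.001 shift after turn [-0.0019  0.0003  0.001 ] shift before [-0.0019  0.0003  0.001 ]
time: 17.8
eef_pos: [0.482, 0.106, 0.1374]
tcp_rot: [-2.144, -2.296, 0.0]
wrist_force: [-0.0, 0.5, -0.2]
finger_gap: 0.0197
t 17.8 tray mm [-104.2  307.4] z 0.1374 hd 93.9 F [-0.   0.5 -0.2] gap 0.0197 tilt [-0.  0.] q7 -0.14
turn 0.002 shift after turn [0.0529 0.129  0.1109] shift before [0.0527 0.1291 0.1109]
```

View pics/scene5.png

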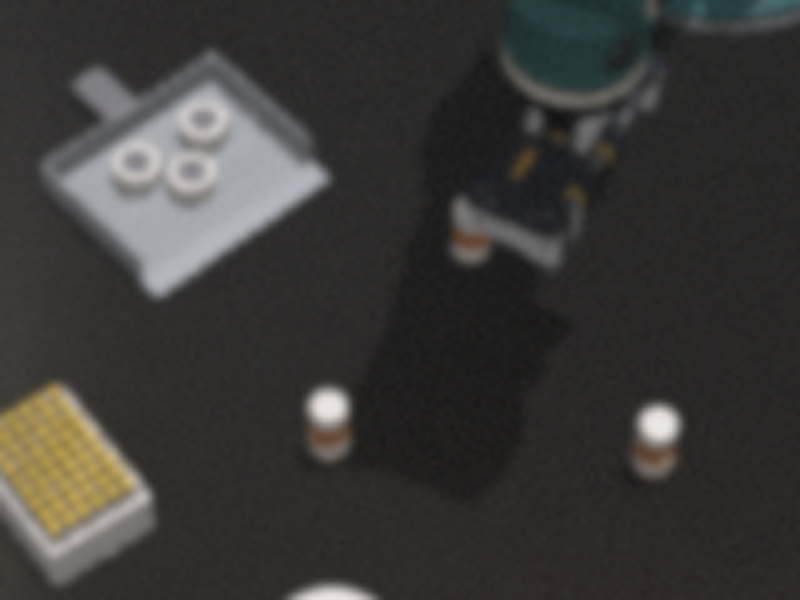

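A (203,118), B (135,160) and C (191,171) all lie in the tray, and the vials stand where they were. I'll check the positions numerically, then hand in.

```bash
python3 -c "
from h import *;from cell import *
r=[]
for u,v in ((203,118),(135,160),(191,171)):
    w=proj('scene',u,v,.0225,(250,130))-O;r.append((w@X*1e3,w@Y*1e3))
print(np.round(r,1))
assert all(abs(x)<64 and -40<y<38 for x,y in r)
print(hand_in())"
```

```text
[[-41.4 -21. ]
 [ 26.4 -23.8]
 [  0.5  14.5]]
the job is handed in; nothing more can be done
None
```

All three caps were slid one at a time into the tray with the nearly closed fingertips used as a fork, and the job is handed in. None was lifted.

- **Cap positions:** the last scene picture puts them in the tray frame at about (-41, -21), (26, -24) and (0.5, 14.5) mm. That is lying on the floor and fully inside, at least 25 mm in from the front edge.
- **Everything else:** the three vials, the dish and the tip box stand where they were in that picture. The near vial was partly hidden by the gripper, but its base was in the same place. The bottle and beaker were outside the final crop, so I did not recheck them; the arm did not work near them.
- **Time and force:** the arm finished at 17.8 s. The forces I read stayed around 1 N, and the gripper was clear of everything at hand-in.

No check failed or disagreed. I also took a side-camera picture at the end but did not view it.

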